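Lock the mirror's swing arm with its thumbscrew

ROBOT

A 6-joint arm with a two-finger parallel gripper is mounted at the origin on the work surface. World frame = base frame: x ahead of the robot, y to its left, z up, the work surface at z = 0. Lengths are in m, angles in rad, forces in N, time in s.
With the tool pointing down it reaches from about 0.325 to 0.9 m from the base axis. Payload 6.1 kg.
Tool frame: the origin (TCP) lies midway between the tips of the shut fingers; the grasp point (between the pads) lies 19 mm behind it; x points along the fingers, y is the direction in which the jaws open and shut, and the axes are right-handed (so a half turn about x gives the same grasp; the last joint's range is limited). The gripper opens to 85 mm and grips with 20 to 120 N. Pads are 22 mm wide; open, the fingers measure 114 mm over their backs; the gripper's body (76 mm by 85 mm) begins 54 mm behind the grasp point. The pads swing forward as they close: fully open they stand 13 mm farther back than shut.
Start: joints at [-1.369, 0.22, 1.526, -0, 1.395, -0.126], TCP at [0.201, -0.592, 0.231] pointing down, gripper open.
Joint ranges: [-2.98, 2.98], [-0.91, 2.08], [0.09, 2.57], [-1.24, 4.39], [0.2, 2.65], [-2.68, 2.68]. Speed limits (rad/s): [2.57, 2.57, 3.01, 3.14, 3.14, 3.14].

INTERFACE

Orientations are given as [roll, pitch, yaw] about the fixed x, y, z axes, in that order (R = Rz(yaw) Ry(pitch) Rx(roll)).
In Python, from plant import movep, move_l, set_joints, gripper_to, hold, inverse_kinematics, observe, get_image, get_calibration, Unreachable, job_done gives the robot as it stands. Calls block until the motion is done:
- movep(position, orientation): joint-space move of the TCP to a pose.
- move_l(position, feed=0.15, rotation=None, max_force=None): straight line of the TCP; rotation=None keeps the orientation; feed is the mean speed in m/s. With max_force (N) it stops when the force on the tool has changed by that much, and returns True; else False.
- set_joints(angles): joint-space move.
- gripper_to(opening, f_grip=None): finger opening in m; f_grip is the grip in N (None keeps the last); returns when the fingers have stopped.
- hold(seconds).
- inverse_kinematics(position, orientation): joint angles nearest the present ones, or None.
- observe(): the state.
- get_image(name): name is "scene" or "top" or "wrist"; returns (picture, depth): 480x640x3 uint8, red, green, blue; 480x640 float32, m along the optical axis (not along the pixel's ray), 0 where there is no reading.
- get_calibration(name): a dict with "intrinsics" (3x3 intrinsics, pixels), "dist_coeffs" ([k1, k2, p1, p2, k3] as OpenCV has them; the pictures are not rectified), "world_from_camera" (4x4, takes a point from camera to world coordinates). Camera axes: x right, y down, z forward; pixel columns grow to the right and rows downward; lengths in m; the calibration is good to about 2 mm. A picture is of the moment at which its call begins: read the wrist's pose just before it. get_calibration takes no time and is no camera call; for the wrist camera it gives the pose at the moment of the call.
A pose or a line that the arm cannot do raises Unreachable and nothing moves.
- job_done(): hands the job in, once; it reports no verdict.
The state is a dict: "time_s": time; "q": joint angles; "joint_velocities": joint speeds; "joint_torque": joint torques, N m; "eef_pos": TCP position; "tcp_rot": TCP orientation; "ft_force": force on the tool from outside, world axes, zero at the start; "torque": the same for the moment, N m; "opening": finger opening in m.
Only numpy, scipy, OpenCV 4.12 (cv2) and the standard library are available. Lean on these libraries where they do the work, as an engineer would, in place of code of your own. Each camera call takes 0.05 s, during which the arm holds its last target. There are 200 camera calls.

TASK

Swing the mirror's blue arm round until the hole in its end lies over the hole in the steel bracket below, then take the orange thumbscrew out of the lipstick organizer, put it down through both holes, press it against the sprung collar and give it a quarter turn so that its cross pin locks under the bracket. Finally give the thumbscrew a firm straight upward tug of about 10 N for half a second to check that it holds (press and turn again if it comes up), and leave it locked, without disturbing the other things.

Things in the scene. Friction and masses are not known exactly. Their poses are not given: they have to be found in the camera images.
- stand: fixed foot and steel post of the swing-arm mirror: foot 110 x 90 x 22 mm, origin on the table under the post, which is the upright pivot axis of the arm. From the pivot the bracket reaches out along this frame's -y; the round mirror (140 mm diameter, 152 to 292 mm above the table) sits on the arm's other end, 170 mm from the pivot.
- bracket: fixed steel bracket, 10 mm thick, underside 90 mm above the table; 48 mm square end. Origin: centre of its hole, on the underside; z up, y along the bracket to the pivot 140 mm away. The hole is a 16 mm square bore crossed by a slot 30 mm long (along y), 10 mm wide. Under it a groove 13 mm wide, 3 mm deep runs along x: the turned cross pin springs up into it.
- swing (a joint): swing angle of the blue mirror arm about the pivot, rad; 0 = its hole lies straight over the bracket's; positive = swung clockwise seen from above (range -0.4 to 0.95, no stop or click at 0). A friction hinge of 0.15 N m: it stays where it is left, and can be dragged through the thumbscrew.
- swing_hole (a point): centre of the hole in the blue arm, on its top face 110 mm above the table (arm 8 mm thick, 2 mm above the bracket). Same bore and slot as in the bracket, the slot along the arm; two 4.5 mm high stop pads flank the bore. The point's y axis points to the pivot.
- collar_top (a point): centre of the top of the black sprung collar round the arm's hole (44 mm outer, 34 mm inner diameter), 122 mm above the table at rest. It gives downward: about 2.4 N to start, 8.4 N at 5 mm; at 7.5 mm the screw's flange meets the stop pads.
- swing_grip (a point): centre of a black upright finger grip on the arm, 65 mm from the pivot towards the hole: 18 mm diameter, from 110 to 144 mm above the table.
- swing_pivot (a point): on the pivot axis, on top of its boss, 132 mm above the table.
- organizer: heavy clear plastic lipstick organizer, 56 x 176 mm, top 75 mm above the table, on a round white base (144 mm diameter); fixed. Three openings about 30 mm square and 54 mm deep, 55 mm apart along its y; thumbscrew and two lipsticks are in them, in any order. Origin under its centre.
- thumbscrew: orange-headed quarter-turn thumbscrew, 86 mm long, about 70 g, hanging upright by its flange in one opening of the organizer. Origin: centre of the flange's underside; z up. Flange 42 mm diameter, 6 mm thick; on it a flat wing 40 mm long (x), 10 mm thick (y), from 6 to 40 mm above the origin. Steel shank 13 mm diameter, its tapered nose ending 46 mm below the origin.
- screw_pin (a point): centre of the screw's round brass cross pin, 7 mm thick, 26 mm long, along the wing (x), 30.5 mm below the flange's underside; it enters with the wing along the slots. Flange underside above the table: 122 mm on meeting the collar, below 117 mm free to turn (either way), 114.5 mm at the stop, 120 mm when locked, wing across the bracket (screw's x along bracket's x, either way round).
- jar: bystander: white closed ceramic jar, 68 mm diameter, 68 mm high; origin under its centre
- lotion: bystander: amber bottle, 52 mm diameter, 120 mm high; origin under its centre
- palette: bystander: black flat make-up palette, 80 x 120 x 14 mm; origin under its centre
- cup: bystander: blue open ceramic cup, 72 mm diameter, 85 mm high; origin under its centre
- scrubber: bystander: orange round silicone face scrubber lying in the steel tray, 68 mm diameter, 24 mm high; origin under its centre
- lipstick0: bystander: black lipstick with a red cap, 26 mm diameter, 83 mm high, standing in another opening of the organizer, its top 29 mm above the organizer's top; origin under its centre
- lipstick1: bystander: the same with a copper-coloured cap; origin under its centre
There are look-alikes about, which are no part of the job. Leave any purple or turquoise look-alike of the thumbscrew alone.

How it is judged:
By the outcome, as a careful person would: the job done as asked, in the order asked, and still so for the second after the job is handed in, with the robot touching nothing.
It also fails if it takes over 72 s, if anything falls off the work surface, if the arm or the gripper's body presses on something with over 40 N, if the wrist force passes 120 N, or if a joint passes its speed limit or range.

## Working session

There is one attempt and no reset: what is moved stays moved. The work goes in short steps, each a Python script; the robot and the scene stay as the last script left them, time stands still between calls to the robot, and variables do not carry over. Pictures are saved under pics/ and viewed, about 8 in all and at most 12, crops included, and the job is handed in when it is done.

```bash
ls; mkdir -p pics
cat > h.py <<'E'
import numpy as np, cv2
from plant import *
def save(img,n): cv2.imwrite('pics/'+n+'.png',cv2.cvtColor(img,cv2.COLOR_RGB2BGR))
def ray(c,uv):
    K=np.array(c["intrinsics"]);D=np.array(c["dist_coeffs"]);T=np.array(c["world_from_camera"])
    p=cv2.undistortPoints(np.array(uv,float).reshape(-1,1,2),K,D).reshape(-1,2)
    d=np.c_[p,np.ones(len(p))]@T[:3,:3].T
    return T[:3,3],d
def onplane(c,uv,z):
    o,d=ray(c,uv); return o+d*((z-o[2])/d[:,2])[:,None]
def cloud(c,depth):
    v,u=np.mgrid[:480,:640]; o,d=ray(c,np.c_[u.ravel(),v.ravel()])
    return (o+d*depth.reshape(-1,1)).reshape(480,640,3)
E
python3 - <<'E'
from h import *
for n in ("top","scene"):
    c=get_calibration(n);i,d=get_image(n);save(i,n+'0');np.savez(n+'0.npz',i=i,d=d);print(n,np.round(c["world_from_camera"],3).tolist(),c["intrinsics"])
print(observe()["time_s"])
E
```

```text
pics
top [[0.005, -0.997, 0.082, 0.464], [-1.0, -0.004, 0.013, 0.009], [-0.013, -0.082, -0.997, 1.305], [0.0, 0.0, 0.0, 1.0]] [[530.40415365   0.         318.30019176]
 [  0.         530.40415365 243.60284803]
 [  0.           0.           1.        ]]
scene [[0.534, 0.646, -0.546, 1.198], [0.845, -0.403, 0.35, -0.402], [0.006, -0.648, -0.761, 0.971], [0.0, 0.0, 0.0, 1.0]] [[537.2073587    0.         319.62412837]
 [  0.         537.2073587  237.45430615]
 [  0.           0.           1.        ]]
0.1
```

View pics/top0.png

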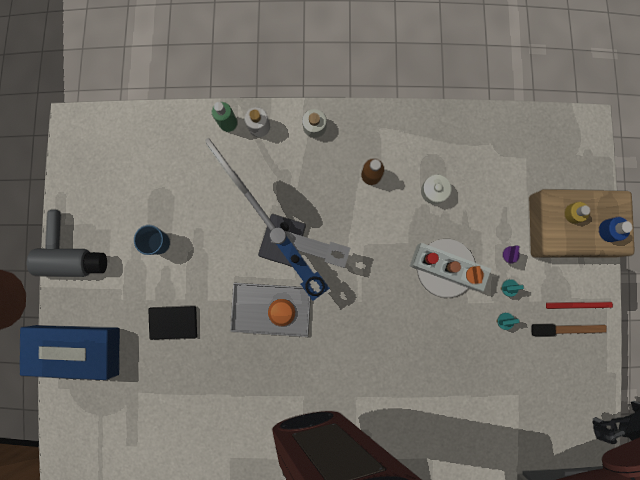

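View pics/scene0.png

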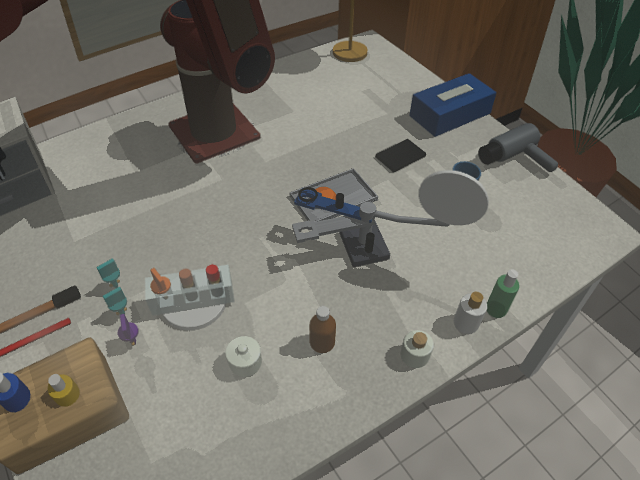

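The scene is clear: pivot at about (278,236), bracket hole (360,265), blue arm hole (315,286), and the thumbscrew at (475,274) in the organizer's right-hand opening. The purple and turquoise look-alikes are around (510,255–320). Next I'll get coarse positions and the wrist camera geometry.

Run:
```python
from h import *
c=get_calibration("top")
for n,uv,z in (("pivot",(278,236),.132),("brk",(360,265),.1),("blue",(315,286),.122),("screw",(475,274),.1),("grip",(295,260),.144)): print(n,onplane(c,[uv],z).round(3))
s=observe(); print(s["eef_pos"],s["tcp_rot"],s["opening"])
w=np.array(get_calibration("wrist")["world_from_camera"]); print(w.round(3).tolist(),get_calibration("wrist")["intrinsics"])
from scipy.spatial.transform import Rotation as R
r=np.array(s["tcp_rot"]); Rt=r if r.ndim==2 else R.from_euler('xyz',r).as_matrix()
print("cam in tool",(Rt.T@(w[:3,3]-s["eef_pos"])).round(4),(Rt.T@w[:3,:3]).round(3).tolist())
i=cv2.resize(np.load('top0.npz')['i'][220:310,260:500],None,fx=3.3,fy=3.3,interpolation=cv2.INTER_CUBIC);save(i,'crop0')
```

```text
pivot [[0.577 0.115 0.132]]
brk [[ 0.515 -0.069  0.1  ]]
blue [[0.467 0.032 0.122]]
screw [[ 0.495 -0.334  0.1  ]]
grip [[0.524 0.076 0.144]]
[ 0.20110736 -0.5911863   0.23028598] [-1.71190677  1.56900835  1.75747418] 0.08513870904040827
[[0.322, -0.91, -0.26, 0.267], [-0.947, -0.31, -0.087, -0.569], [-0.001, 0.274, -0.962, 0.373], [0.0, 0.0, 0.0, 1.0]] [[415.38899299   0.         321.34324737]
 [  0.         415.38899299 237.15836842]
 [  0.           0.           1.        ]]
cam in tool [-1.425e-01  1.000e-04 -6.920e-02] [[-0.0, -0.274, 0.962], [1.0, -0.0, 0.0], [0.0, 0.962, 0.274]]
```

```bash
cat >> h.py <<'E'
from scipy.spatial.transform import Rotation as R
def rot(a,tilt=0):  # tool down, jaws along angle a
    y=np.array([np.cos(a),np.sin(a),0]); x=np.array([0,0,-1.]); 
    return list(R.from_matrix(np.c_[x,y,np.cross(x,y)]).as_euler('xyz'))
def snap(n):
    c=get_calibration("wrist");i,d=get_image("wrist");save(i,n);np.savez(n+'.npz',i=i,d=d,K=c["intrinsics"],D=c["dist_coeffs"],T=c["world_from_camera"]);return c,i,d
def load(n):
    z=np.load(n+'.npz'); return dict(intrinsics=z['K'],dist_coeffs=z['D'],world_from_camera=z['T']),z['i'],z['d']
E
python3 - <<'E'
from h import *
movep([.495,-.334,.27],rot(np.arctan2(-.334,.495))); hold(.3); snap('w1')
movep([.50,.015,.27],rot(0.03)); hold(.3); snap('w2')
print(observe()["time_s"],observe()["q"])
a=cv2.imread('pics/w1.png');b=cv2.imread('pics/w2.png')
cv2.imwrite('pics/w12.png',np.vstack([a[90:390],b[90:390]]))
E
```

```text
3.575 [-1.28928692e-01 -1.05946478e-01  1.79494248e+00 -6.29679709e-05
  1.45290555e+00 -1.57787436e-01]<sys>:0: UserWarning: Gimbal lock detected. Setting third angle to zero since it is not possible to uniquely determine all angles.
```

View pics/w12.png

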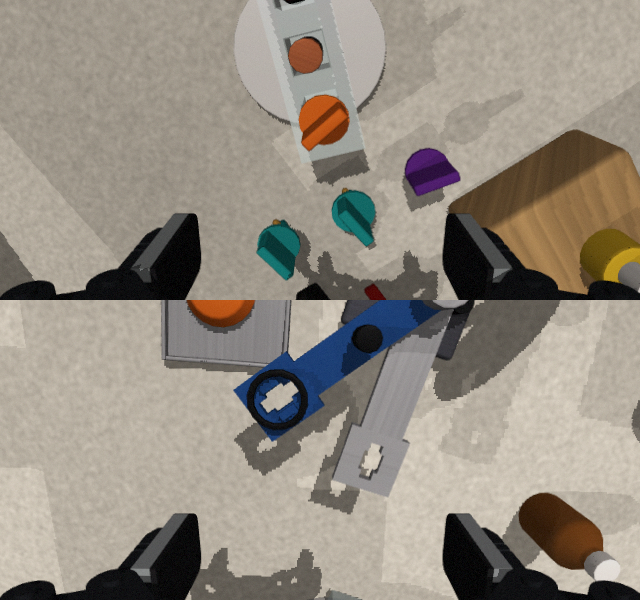

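w1 (top) shows the thumbscrew wing running diagonally at about (323,210 in the full image). w2 (bottom) shows the collar at (277,190), grip (367,128) and bracket hole (371,249). I'll localise these from masks next.

```bash
cat > loc.py <<'E'
from h import *
def circ(c,m,z,near):
    cs,_=cv2.findContours(m.astype(np.uint8),cv2.RETR_EXTERNAL,cv2.CHAIN_APPROX_NONE)
    best=None
    for k in cs:
        if cv2.contourArea(k)<80: continue
        P=onplane(c,k.reshape(-1,2),z)[:,:2]; (x,y),r=cv2.minEnclosingCircle((P*1000).astype(np.float32))
        d=np.hypot(x/1000-near[0],y/1000-near[1])
        A=np.c_[2*P,np.ones(len(P))];s=np.linalg.lstsq(A,(P**2).sum(1),rcond=None)[0]
        if best is None or d<best[0]: best=(d,s[0],s[1],np.sqrt(s[2]+s[0]**2+s[1]**2),r/1000)
    return np.round(best[1:],4)
def bracket(c,i,d,near,z=.1):
    P=cloud(c,d); h=cv2.cvtColor(i,cv2.COLOR_RGB2HSV)
    m=(d>0)&(abs(P[...,2]-z)<.006)&(h[...,1]<60)
    q=onplane(c,np.argwhere(m)[:,::-1],z)[:,:2]
    return m,q
E
python3 -W ignore - <<'E'
from loc import *
c,i,d=load('w2');P=cloud(c,d);h=cv2.cvtColor(i,cv2.COLOR_RGB2HSV)
for n,(u,v) in dict(collar=(277,165),brk=(390,200),grip=(367,128),blue=(330,150)).items(): print(n,P[v,u].round(4),h[v,u])
dark=h[...,2]<60
print('grip',circ(c,dark&(abs(P[...,2]-.144)<.006),.144,onplane(c,[(367,128)],.144)[0]))
print('collar',circ(c,dark&(abs(P[...,2]-.122)<.006),.122,onplane(c,[(277,190)],.122)[0]))
pv=onplane(c,[(450,85)],.132)[0]
print('pivot',circ(c,(abs(P[...,2]-.132)<.005)&(h[...,1]<60),.132,pv),pv)
m,q=bracket(c,i,d,None)
print('brk n',len(q),q.min(0),q.max(0))
hb=onplane(c,[(371,249)],.1)[0,:2]; e=q[np.hypot(*(q-hb).T)<.035]
cv2.imwrite('pics/m.png',m*255)
r=cv2.minAreaRect((e*1000).astype(np.float32));print('endrect',r,hb)
# hole seen in top plane: enclosed hole contour of mask
cs,hi=cv2.findContours(m.astype(np.uint8),cv2.RETR_CCOMP,cv2.CHAIN_APPROX_NONE)
for k,x in zip(cs,hi[0]):
    if x[3]>=0 and cv2.contourArea(k)>60: print('hole',cv2.minAreaRect((onplane(c,k.reshape(-1,2),.1)[:,:2]*1000).astype(np.float32)))
# screw
c,i,d=load('w1');P=cloud(c,d);h=cv2.cvtColor(i,cv2.COLOR_RGB2HSV)
o=(h[...,0]<12)&(h[...,1]>180)&(h[...,2]>120)
o[:, :]&=True; o[:160]=0
for z,t in ((.115,'wing'),(.081,'flange')):
    mm=(o&(abs(P[...,2]-z)<.004)).astype(np.uint8); q=onplane(c,np.argwhere(mm)[:,::-1],z)[:,:2]
    print(t,len(q),cv2.minAreaRect((q*1000).astype(np.float32)),circ(c,mm,z,(.495,-.334)) if t=='flange' else '')
E
```

```text
collar [0.4678 0.0517 0.1208] [75 64 16]
brk [0.5519 0.0256 0.101 ] [  8   7 147]
grip [0.5268 0.0791 0.1432] [170  38  20]
blue [0.5047 0.0623 0.1094] [109 197 115]
grip [0.5276 0.0788 0.0083 0.0087]
collar [0.468  0.0344 0.0213 0.022 ]
pivot [0.5792 0.1172 0.0175 0.0183] [0.58033735 0.1080716  0.132     ]
brk n 8545 [ 0.45276108 -0.11214934] [0.75525542 0.13516415]
endrect ((541.2353515625, -10.275947570800781), (61.35110855102539, 49.147586822509766), 73.16625213623047) [ 0.53989058 -0.01427883]
hole ((539.3319091796875, -15.745052337646484), (29.738143920898438, 16.100244522094727), 73.26763153076172)
wing 544 ((494.85589599609375, -337.1986389160156), (39.08972930908203, 9.462342262268066), 7.990045070648193) 
flange 625 ((497.47320556640625, -330.70953369140625), (26.301610946655273, 40.331932067871094), 67.51266479492188) [ 0.4952 -0.3329  0.0153  0.0202][ WARN:0@0.857] global loadsave.cpp:1063 imwrite_ Unsupported depth image for selected encoder is fallbacked to CV_8U.
```

```bash
cat > m1.py <<'E'
from loc import *
pv=np.array([.5792,.1172]); g=np.array([.5276,.0788]); 
v=g-pv; t0=np.arctan2(v[1],v[0]); r=np.hypot(*v); t1=np.arctan2(-.0157-pv[1],.5393-pv[0])
t1+=0 if t1>t0 else 2*np.pi if t0-t1>np.pi else 0
a0=lambda t:(t+np.pi/2+np.pi)%(2*np.pi)-np.pi
print(np.degrees([t0,t1,a0(t0),a0(t1)]))
gripper_to(.05,25)
movep([*g,.2],rot(a0(t0))); move_l([*g,.118],feed=.12,max_force=15)
gripper_to(0,25); print(observe()["opening"],observe()["ft_force"])
for t in np.linspace(t0,t1,8)[1:]:
    move_l([*(pv+r*np.array([np.cos(t),np.sin(t)])),.118],feed=.08,rotation=rot(a0(t)))
print(observe()["ft_force"],observe()["eef_pos"])
gripper_to(.045); p=observe()["eef_pos"]; move_l([p[0],p[1],.2],feed=.2)
movep([.535,-.03,.27],rot(-.3)); hold(.3); snap('w3'); print(observe()["time_s"])
E
python3 -W ignore m1.py
```

```text
[-143.34389158 -106.71110917  -53.34389158  -16.71110917]
0.016948476353992516 [-1.39548594  0.35635249  4.5874612 ]
[ 0.73955742 -1.76558182  9.13128036] [0.56160551 0.05553852 0.11901324]
9.8167
```

View pics/w3.png

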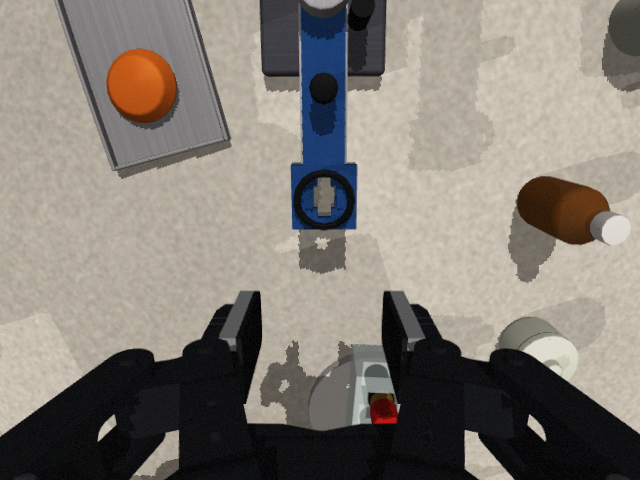

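The arm now appears to lie over the bracket: collar at (324,199), grip (323,88), bracket hidden beneath. I'll check numerically, then look straight down through the holes.

```bash
cat > m2.py <<'E'
from loc import *
def meas(n):
    c,i,d=load(n);P=cloud(c,d);h=cv2.cvtColor(i,cv2.COLOR_RGB2HSV);dark=h[...,2]<60
    col=circ(c,dark&(abs(P[...,2]-.122)<.006),.122,(.539,-.016));gr=circ(c,dark&(abs(P[...,2]-.144)<.006),.144,(.561,.055))
    print('collar',col,'grip',gr,'dir',np.degrees(np.arctan2(*(gr-col)[[1,0]])))
if __name__=='__main__':
    meas('w3')
    a=-.3; off=np.array([-np.sin(a),np.cos(a)])*.069
    move_l([*(np.array([.5393,-.0157])-off),.2],rotation=rot(a)); hold(.3); c,i,d=snap('w4'); meas('w4'); print(observe()["time_s"])
    cw=np.array(c["world_from_camera"]); X=np.linalg.inv(cw)@[.5393,-.0157,.11,1]; u=np.array(c["intrinsics"])@(X[:3]/X[2]); u0,v0=int(u[0]),int(u[1]); print(u0,v0)
    i=i[max(v0-70,0):v0+70,u0-90:u0+90]; save(cv2.resize(i,None,fx=4,fy=4,interpolation=cv2.INTER_CUBIC),'w4c')
E
python3 -W ignore m2.py
```

```text
collar [ 0.5398 -0.0163  0.0213  0.0218] grip [0.5613 0.055  0.0085 0.0088] dir 73.21969426708257Traceback (most recent call last):
  File "m2.py", line 9, in <module>
    move_l([*(np.array([.5393,-.0157])-off),.2],rotation=rot(a)); hold(.3); c,i,d=snap('w4'); meas('w4'); print(observe()["time_s"])
                                                                                              ~~~~^^^^^^
  File "m2.py", line 4, in meas
    col=circ(c,dark&(abs(P[...,2]-.122)<.006),.122,(.539,-.016));gr=circ(c,dark&(abs(P[...,2]-.144)<.006),.144,(.561,.055))
                                                                    ~~~~^^^^^^^^^^^^^^^^^^^^^^^^^^^^^^^^^^^^^^^^^^^^^^^^^^^
  File "loc.py", line 11, in circ
    return np.round(best[1:],4)
                    ~~~~^^^^
TypeError: 'NoneType' object is not subscriptable
```

```bash
python3 -W ignore - <<'E'
from loc import *
c,i,d=load('w4');P=cloud(c,d);h=cv2.cvtColor(i,cv2.COLOR_RGB2HSV)
print(circ(c,(h[...,2]<60)&(abs(P[...,2]-.122)<.006),.122,(.539,-.016)))
X=np.linalg.inv(c["world_from_camera"])@[.5393,-.0157,.11,1]; u=c["intrinsics"]@(X[:3]/X[2]);u0,v0=u[:2].astype(int);print(u0,v0,observe()["time_s"])
save(cv2.resize(i[max(v0-70,0):v0+70,u0-90:u0+90],None,fx=4,fy=4,interpolation=cv2.INTER_CUBIC),'w4c')
E
```

```text
[ 0.5396 -0.0165  0.0213  0.0218]
320 119 10.9083
```

View pics/w4c.png

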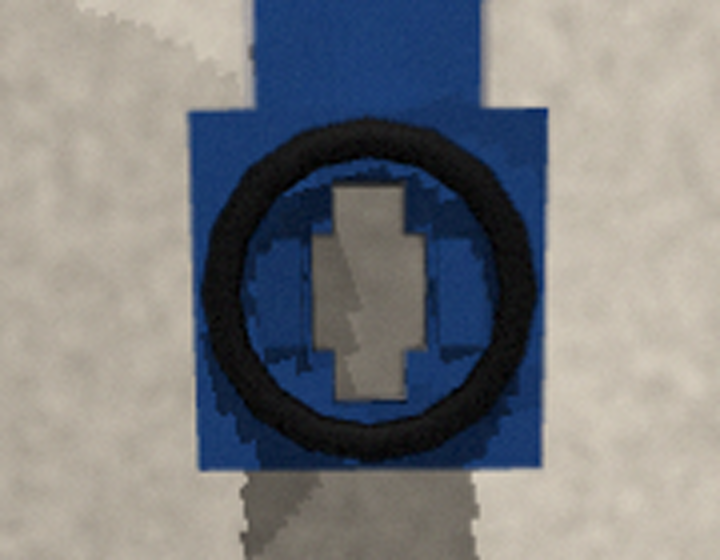

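The holes line up, with no bracket edge visible through the arm's hole. Next is picking up the thumbscrew.

```bash
cat > m3.py <<'E'
from loc import *
s=[.4949,-.3372]; a=np.radians(8-90)
gripper_to(.034,70)
movep([*s,.17],rot(a)); move_l([*s,.0855],feed=.12,max_force=15); print(observe()["eef_pos"])
gripper_to(0,70); print(observe()["opening"],observe()["ft_force"])
move_l([*s,.22],feed=.15); print(observe()["opening"],observe()["ft_force"])
movep([.5395,-.0163,.22],rot(np.radians(73.25-90))); hold(.3); snap('w5'); i,d=get_image("scene"); save(i,'s5'); print(observe()["time_s"],observe()["q"])
b=cv2.resize(i[140:300,220:460],None,fx=1.5,fy=1.5); a=cv2.imread('pics/w5.png')[:,100:540]; o=np.zeros((480,800,3),np.uint8);o[:,:440]=a;o[:240,440:]=b[:,:,::-1]; cv2.imwrite('pics/w5c.png',o)
E
python3 -W ignore m3.py
```

```text
[ 0.49552248 -0.33747115  0.08633915]
0.008992618668808957 [0.3797439  0.51262871 4.60145021]
0.009133366099216665 [-0.1405103   0.28078147 -0.07919009]
16.0583 [-1.77293692e-01  2.51751341e-02  1.76190406e+00 -3.40324810e-05
  1.35456219e+00  1.16032992e-01]
```

View pics/w5c.png

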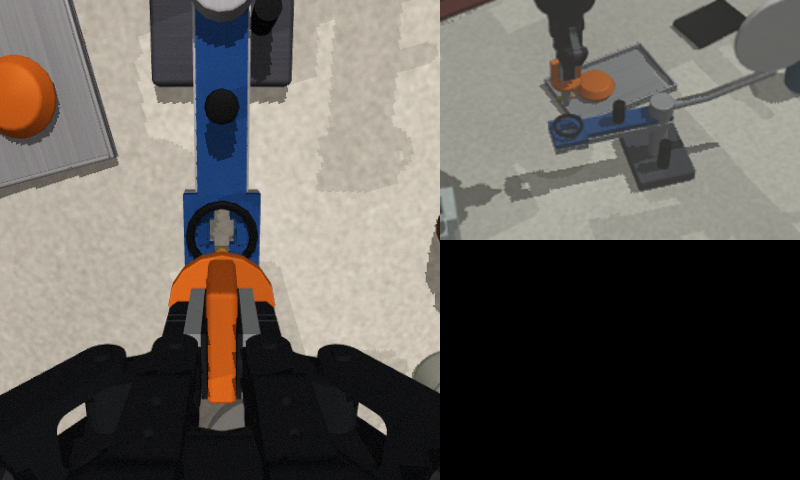

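The screw is held square, with its wing along the arm and the flange arc near (222,255–300 in the crop). I'll measure its centre relative to the TCP from the flange arc.

```bash
python3 -W ignore - <<'E'
from loc import *
from scipy.optimize import least_squares
c,i,d=load('w5');h=cv2.cvtColor(i,cv2.COLOR_RGB2HSV)
s=observe();p=np.array(s["eef_pos"]);print(p)
o=(h[...,0]<14)&(h[...,1]>150)&(h[...,2]>60); o[:240]=0;o[:,:262]=0;o[:,382:]=0
cols=np.arange(272,373); cols=cols[o[:,cols].any(0)]; v=o[:,cols].argmax(0)-.5
for z in (p[2]-.0113,p[2]-.0053):
    P=onplane(c,np.c_[cols,v],z)[:,:2]
    r=least_squares(lambda q:np.hypot(*(P-q).T)-.021,p[:2],loss='soft_l1',f_scale=.0005)
    e=r.x-p[:2]; u=np.array([np.cos(np.radians(73.25)),np.sin(np.radians(73.25))]); print(z,r.x.round(4),'along wing',e@u,'across',e@[u[1],-u[0]],'rms',np.sqrt((r.fun**2).mean()))
dark=h[...,2]<60;P=cloud(c,d)
print('grip',circ(c,dark&(abs(P[...,2]-.144)<.006),.144,(.561,.055)))
E
```

```text
[ 0.53952843 -0.01682956  0.21995365]
0.20865365367934216 [ 0.5389 -0.0187] along wing -0.001946065157060149 across -8.215795503422772e-05 rms 0.00023040247490151633
0.21465365367934217 [ 0.5394 -0.0169] along wing -0.00011494645135965581 across -8.309407282666046e-05 rms 0.00035688299856337027
grip [0.5614 0.0554 0.0084 0.0087]
```

In the camera the flange centre sits about 2.5 mm behind the hole along the wing, and about 0 across. I'll shift 2 mm along the wing and go down with a force guard.

```bash
cat > m4.py <<'E'
from loc import *
a=np.radians(73.25); u=np.array([np.cos(a),np.sin(a)]); t=np.array([.5395,-.0163])+.002*u
move_l([*t,.182],feed=.1); f0=np.array(observe()["ft_force"])
def st(m): s=observe(); print(m,np.round(s["eef_pos"],4),np.round(np.array(s["ft_force"])-f0,2),np.round(s["torque"],3),round(s["time_s"],2))
st('above')
for z in (.165,.15,.136):
    b=move_l([*t,z],feed=.04,max_force=6); st(b)
    if b: break
E
python3 -W ignore m4.py
```

```text
above [ 0.5399 -0.0143  0.1818] [0. 0. 0.] [ 0.006 -0.061  0.033] 16.59
False [ 0.54   -0.0144  0.1648] [0.68 0.66 0.23] [-0.008 -0.008  0.024] 17.17
False [ 0.5399 -0.0143  0.1496] [ 1.57 -1.03  0.87] [-0.016  0.025  0.064] 17.69
False [ 0.5398 -0.0144  0.1356] [ 0.78 -0.31 -0.44] [-0.029 -0.018  0.037] 18.19
```

```bash
cat > m5.py <<'E'
from loc import *
a=np.radians(73.25); u=np.array([np.cos(a),np.sin(a)]); t=np.array([.5395,-.0163])+.002*u
def st(m): s=observe(); print(m,np.round(s["eef_pos"],4),np.round(s["ft_force"],2),np.round(s["torque"],3),round(s["time_s"],2))
st('0')
for z in (.131,.129,.1275,.1265):
    b=move_l([*t,z],feed=.03,max_force=14); st(b)
    if b: break
E
python3 -W ignore m5.py
```

```text
0 [ 0.5398 -0.0144  0.1356] [ 0.21  0.08 -1.26] [-0.029 -0.018  0.037] 18.19
False [ 0.5406 -0.0145  0.1317] [ 0.06 -0.18  3.61] [ 0.079  0.017 -0.066] 18.51
False [ 0.5408 -0.0145  0.1297] [-0.34  0.28  6.46] [ 0.089  0.005 -0.024] 18.76
False [ 0.5408 -0.0145  0.1285] [-0.89  0.69  6.79] [0.075 0.099 0.034] 19.01
False [ 0.5409 -0.0146  0.1277] [-0.87  0.71  8.71] [ 0.095  0.18  -0.015] 19.26
```

```bash
cat > m6.py <<'E'
from loc import *
h0=np.array([.5395,-.0163])
def st(m): s=observe(); print(m,np.round(s["eef_pos"],4),np.round(s["ft_force"],2),np.round(s["torque"],3),round(s["time_s"],2))
def T(deg,e=.002): r=np.radians(73.25+deg); return h0+e*np.array([np.cos(r),np.sin(r)])
if __name__=='__main__':
    move_l([*T(0),.1253],feed=.03,max_force=14); st('press')
    for g in range(15,91,15):
        move_l([*T(g),.1253],feed=.02 if 0 else .003,rotation=rot(np.radians(73.25+g-90))); st(g)
    print(observe()["opening"],observe()["q"])
E
python3 -W ignore m6.py
```

```text
press [ 0.541  -0.0146  0.1267] [-0.76 -0.97  9.49] [0.065 0.243 0.008] 19.51
15 [ 0.5409 -0.0146  0.127 ] [ 0.47 -1.17  8.43] [0.091 0.053 0.065] 19.92
30 [ 0.5405 -0.0146  0.127 ] [1.57 0.33 9.24] [0.039 0.022 0.081] 20.32
45 [ 0.54   -0.0148  0.127 ] [ 0.82 -0.35  9.33] [0.028 0.038 0.086] 20.73
60 [ 0.5396 -0.015   0.127 ] [-0.28 -0.29  9.53] [0.151 0.031 0.011] 21.14
75 [ 0.5393 -0.0154  0.127 ] [0.49 0.42 8.91] [0.07  0.07  0.028] 21.55
90 [ 0.539  -0.0159  0.127 ] [0.1  1.24 8.32] [0.114 0.092 0.133] 21.96
0.00872450297678126 [-1.75801103e-01  1.14365807e-01  1.85140538e+00  2.06870478e-04
  1.17241265e+00 -1.45478472e+00]
```

```bash
cat > m7.py <<'E'
from m6 import *
p=T(90); z=.1253
fz=lambda: np.mean([ (hold(.03),observe()["ft_force"][2])[1] for _ in range(4)])
for z in (.128,.1305): move_l([*p,z],feed=.03); st(z)
while z<.1375:
    z+=.0007; move_l([*p,z],feed=.02); f=fz(); 
    print(round(z,4),round(f,2),round(observe()["eef_pos"][2],4))
    if f<-11: break
hold(.6); st('tug')
E
python3 -W ignore m7.py
```

```text
0.128 [ 0.5387 -0.0158  0.1293] [1.19 0.88 6.47] [ 0.084 -0.08   0.004] 22.21
0.1305 [ 0.5382 -0.0157  0.1311] [1.49 0.91 5.08] [ 0.234 -0.294 -0.07 ] 22.46
0.1312 4.13 0.1312
0.1319 3.76 0.1318
0.1326 -1.26 0.1322
0.1333 -6.07 0.1324
0.134 -9.71 0.1325
0.1347 -13.07 0.1326
tug [ 0.537  -0.0157  0.1326] [  7.77   0.36 -13.29] [ 0.14  -1.624 -0.054] 25.36
```

It holds at 13 N, but with about 8 N of side load. I'll relax, recentre and repeat a cleaner tug of about 10 N.

```bash
cat > m8.py <<'E'
from m6 import *
def F(): return np.mean([ (hold(.03),observe()["ft_force"])[1] for _ in range(4)],axis=0)
p=np.array(T(90)); z=.1324
move_l([*p,z],feed=.02); print('relax',F().round(2),np.round(observe()["eef_pos"],4))
while z<.137:
    z+=.0006; move_l([*p,z],feed=.02); f=F()
    for k in range(4):
        if np.hypot(f[0],f[1])<2: break
        d=np.clip(f[:2]*.00018,-.0006,.0006); p=p+d; move_l([*p,z],feed=.02); f=F()
    print(round(z,4),p.round(4),f.round(2),np.round(observe()["eef_pos"],4))
    if f[2]<-9.8: break
for _ in range(4): hold(.15); print(np.round(observe()["ft_force"],2))
st('tug')
E
python3 -W ignore m8.py
```

```text
relax [ 2.78  0.72 -2.74] [ 0.5374 -0.0158  0.1322]
0.133 [ 0.5382 -0.0157] [ 0.99 -1.06 -9.04] [ 0.5374 -0.0158  0.1324]
0.1336 [ 0.5385 -0.0161] [ -0.77   0.   -18.95] [ 0.5375 -0.0158  0.1327]
[ -1.39  -0.08 -20.57]
[ -2.23   0.74 -21.91]
[ -2.69   0.96 -23.21]
[ -3.54   1.41 -24.16]
tug [ 0.5376 -0.0158  0.1328] [ -3.54   1.41 -24.16] [0.211 0.45  0.006] 27.89
```

```bash
cat > m9.py <<'E'
from m6 import *
def F(): return np.mean([ (hold(.02),observe()["ft_force"])[1] for _ in range(3)],axis=0)
p=np.array([.5382,-.0158]); z=.1322
def reg(target,n,k=.00004):
    global z,p
    for _ in range(n):
        move_l([*p,z],feed=.02); f=F(); z+=float(np.clip((f[2]-target)*k,-.0005,.0005)); p=p+np.clip(f[:2]*.00003,-.0002,.0002)
        print(np.round(f,1),round(z,4),end=' | ')
    st('\nend')
reg(-.8,6); reg(-11,16); reg(-.8,6)
E
python3 -W ignore m9.py
```

```text
[ -6.2   0.9 -17.7] 0.1317 | [ -6.1   0.5 -15.4] 0.1312 | [ -7.1   1.4 -13.4] 0.1307 | [ -7.7   0.9 -11.2] 0.1303 | [ -7.2   1.  -10.2] 0.1299 | [-6.4  0.5 -9.5] 0.1296 | 
end [ 0.5384 -0.016   0.1324] [-6.53 -0.13 -9.23] [0.21  1.282 0.078] 29.69
[-6.   1.  -8.1] 0.1297 | [-5.2  1.3 -9.1] 0.1297 | [-5.   0.3 -5.3] 0.13 | [-3.8  1.  -0.7] 0.1304 | [-0.3 -0.8  1.6] 0.1309 | [0.6 0.1 3.5] 0.1314 | [3.6 0.1 3.9] 0.1319 | [5.2 0.  1.5] 0.1324 | [ 5.7 -0.4 -0.2] 0.1328 | [ 5.9 -0.3 -2.3] 0.1332 | [ 6.9 -1.3 -3.6] 0.1335 | [ 6.7 -0.3 -4.7] 0.1337 | [ 6.7 -0.8 -5.3] 0.1339 | [ 6.4 -0.6 -6.2] 0.1341 | [ 6.  -1.1 -7. ] 0.1343 | [ 5.9 -1.  -7.1] 0.1345 | 
end [ 0.5372 -0.0156  0.1324] [ 6.28 -0.9  -7.35] [-0.162 -1.298 -0.025] 34.49
[ 6.2 -0.6 -7.6] 0.1342 | [ 5.1 -1.1 -9.9] 0.1338 | [  3.7  -0.2 -12.6] 0.1333 | [  0.3  -0.9 -11.7] 0.1329 | [-3.2 -0.1 -9.7] 0.1326 | [-5.1  0.  -8.1] 0.1323 | 
end [ 0.5379 -0.0157  0.1324] [-4.88 -0.66 -8.36] [-0.068  1.004 -0.025] 36.29
```

Under repeated upward pulls of 7–24 N the flange stayed at the locked height (TCP z .1324). I'll relax, release, back off and inspect.

```bash
cat > m10.py <<'E'
from m6 import *
move_l([.538,-.0157,.1318],feed=.02); st('relax')
gripper_to(.03); st('open'); p=observe()["eef_pos"]
move_l([p[0],p[1],.2],feed=.12)
a=np.radians(73.25-90); off=np.array([-np.sin(a),np.cos(a)])*.05
movep([*(h0-off),.24],rot(a)); hold(.3); c,i,d=snap('w6'); st('')
P=cloud(c,d);h=cv2.cvtColor(i,cv2.COLOR_RGB2HSV)
o=(h[...,0]<14)&(h[...,1]>150)&(h[...,2]>60)&(np.hypot(P[...,0]-h0[0],P[...,1]-h0[1])<.04)
z=P[...,2][o]; w=o&(P[...,2]>.15); q=onplane(c,np.argwhere(w)[:,::-1],.16)[:,:2]
print('wing z',np.median(z[z>.15]),'flange z',np.median(z[z<.135]),cv2.minAreaRect((q*1000).astype(np.float32)))
dark=h[...,2]<60
print('grip',circ(c,dark&(abs(P[...,2]-.144)<.006),.144,(.561,.055)))
E
python3 -W ignore m10.py
```

```text
relax [ 0.538  -0.0157  0.1323] [-5.22 -0.68 -5.56] [0.016 0.983 0.01 ] 36.54
open [ 0.5396 -0.0159  0.1333] [ 0.18  0.67 -0.25] [ 0.034  0.03  -0.023] 36.88
 [ 0.5251 -0.0641  0.2399] [0.41 0.1  0.59] [-0.019 -0.022  0.005] 39.27
wing z 0.15991638652333567 flange z 0.12616008253851024 ((564.2737426757812, -12.373458862304688), (60.66453170776367, 290.5361022949219), 56.2122688293457)
grip [0.5605 0.0541 0.0084 0.009 ]
```

View pics/w6.png

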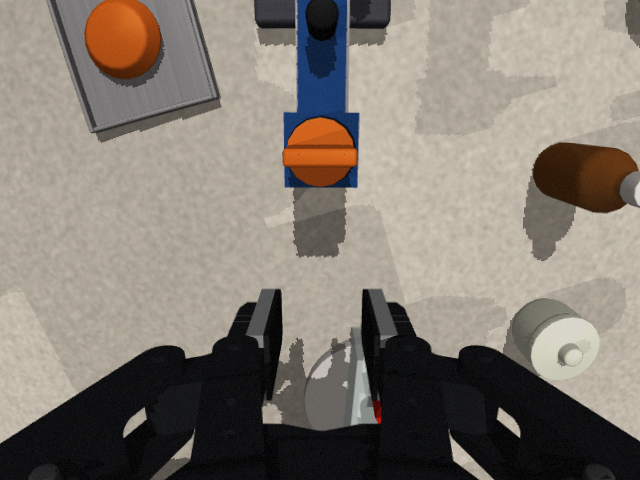

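The thumbscrew's wing at (320,156) lies square across the arm. Wing top is at 160 mm and flange top at 126 mm, which puts the underside at 120 mm, the locked height. Handing in.

```bash
python3 -c "
from plant import *
job_done()"
```

```text
the job is handed in; nothing more can be done
```

The thumbscrew is locked in the bracket and the job is handed in, at about 39 s on the robot's clock.

- **Arm:** I swung the blue arm about 0.64 rad by its finger grip. Its measured direction then matched the bracket to within 0.1°, and the view straight down showed the holes lined up.
- **Thumbscrew:** I took it from the organizer and lowered it through both holes with about 2 N of side force at most. I pressed it against the collar with about 9 N and turned it 90° without resistance.
- **Tug test:** It held in every pull, with no rise beyond the lock. The pulls were less tidy than the 10 N you asked for:
  - The first was about 13 N for 0.6 s, with about 8 N of side load.
  - The second was straighter (under 4 N sideways) but crept up to 24 N.
  - The later ones were about 7–12 N, with up to 7 N sideways.
- **Last check, after release:** The wing lies square across the arm. Its top is at 160 mm and the flange top at 126 mm, so the underside is at the 120 mm locked height.
- **Failed check:** My automatic wing-angle fit in that last image gave a useless result, because it picked up stray pixels. I judged the wing's direction by eye from the picture.
- **Other objects:** I saw no sign of anything else being disturbed in the last picture, though it doesn't cover the whole table.

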